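Unlock a shaker's clamp bar by its knurled wheel

TASK

The shaker run is over: free the two glass beakers that its clamp bar holds. With a fingertip only, pinching nothing, roll the knurled brass lock wheel at the front of the bar's block two full turns counter-clockwise seen from above (its front edge goes to the right), which draws its pin out of the rail - no further, or it jams - and then push the block to the left, away from the beakers, all the way to its end stop. Leave the beakers standing where they are and the rest of the bench undisturbed.

Things in the scene. Friction and masses are not known exactly. Their poses are not given: they have to be found in the camera images.
- shaker: Orbital shaker, parked and fixed: light grey housing, dark control panel in front, aluminium platform 200 x 210 mm with black mat (top 85 mm above the bench; front edge x = -99 mm). Origin: centre of the underside, on the bench; +x from its front to its back, +y to its left, z up. A steel rail lies across the platform at x = -85 mm, top 95 mm high, another at x = +85 mm.
- yoke (a point): Point on the front rail's top (95 mm above the bench) on the lock wheel's axis, under the clamp bar's dark block; moves with the block; axes as the shaker's. The block spans x -12 to +34 mm, y -28 to +28 mm, top at 40 mm; a 9 mm stud stands 6 mm out of its top. A rubber-sleeved bar, 18 mm thick, top at 35 mm, runs from the block's back to a shoe on the rear rail (x = 182 mm).
- wheel_rim (a point): Foremost point of the brass lock wheel's knurled rim, mid-height (114 mm above the bench when tight); moves with the block, not with the wheel. Wheel: 44 mm across, 12 mm thick, axis vertical, 22 mm behind (+x). The rim stands 10 mm out of the block and 8 mm in front of the platform's edge, free above and below; the rest is shrouded. A white mark on it starts about foremost. Axes as the shaker's.
- lock_wheel (a joint): Angle of the lock wheel, rad: 0 tight, grows when loosened (foremost rim goes to the shaker's right, -y); 6.28 a turn, climbing 2 mm. A start of 0 to 0.3 counts as tight. It takes about 1 N at the rim: a fingertip pressed on with 3 to 15 N drags it by friction; it stays where left. The pin leaves its hole at 1.6 turns, when a red band on the stud shows above the block; it jams at 3 turns.
- yoke_side (a point): Middle of the right side face (-y side) of the block, 20 mm above the rail's top, 115 mm above the bench: push here towards +y. Axes as the shaker's.
- clamp_bar (a joint): Travel of the clamp bar, m: 0 against the beakers, grows as its block slides to the shaker's left (+y), 0.050 at the end stop. It stays where it is left; sliding takes about 7 N. While the pin is in its hole it gives only about 1 mm.
- beaker_a: 50 mL glass beaker, 44 mm body, 60 mm high, standing on the mat between the fixed bar and the clamp bar, one of two in a row. Origin: centre of its underside.
- beaker_b: 50 mL glass beaker like beaker_a; which of the two is nearer varies. Origin: centre of its underside.
- petri_1: Glass petri dish with lid, 70 mm, 16 mm high: bystander.
- tape_roll: Roll of label tape, 62 mm, 19 mm high: bystander.
- timer: Lab timer with wedge body, 89 x 62 x 30 mm: bystander.
- pen: Blue and white felt marker, 131 mm long: bystander.
- fixed_bar (a point): Front top end of the fixed retaining bar, 132 mm above the bench, right of the beakers; the black rubber-sleeved bar, 22 mm wide at its posts, runs 138 mm straight back (+x) from here. Axes as the shaker's.
- tube_stand (a point): Top centre of a white round stand full of glass test tubes, fixed, 172 mm across and 320 mm high, left of the shaker; a lower one (215 mm high) stands behind it. Carry the hand over the bench higher than this, or in front of it.
There are look-alikes about, which are no part of the job. What is shaped like the beaker_a but orange is not meant. Leave any turquoise look-alike of the beaker_b alone.

How it is judged:
On the way, in this order (a step that is already met when the one before it is completed fails the run):
1. the lock wheel has been turned back two turns (at least 1.67, at most 2.33) with the bar still at the beakers (value of joint lock_wheel between 10.47 and 14.66 rad and value of joint clamp_bar below 0.01 m), for 0.1 s.
2. the clamp bar's block is at its end stop (value of joint clamp_bar above 0.047 m), for 0.1 s.
At the end, for the whole second after the job is handed in: The lock wheel stands two turns (12.57 rad, within a third of a turn: 10.47 to 14.66) from tight, the clamp bar's block is at its end stop (travel over 47 of 50 mm), and both beakers stand upright and still within 12 mm of where they stood (value of joint lock_wheel between 10.47 and 14.66 rad and value of joint clamp_bar above 0.047 m and distance of each of beaker_a, beaker_b from where it was at the start of the episode below 0.012 m and angle between each of beaker_a, beaker_b's own z axis and vertical below 0.1 rad and linear speed of each of beaker_a, beaker_b below 0.02 m/s); the robot touches nothing.
It fails at once if the lock wheel is backed off more than 2.6 turns, into a jam (value of joint lock_wheel above 16.34 rad).
It fails at once if the block, its wheel or the clamp bar is pinched: taken between the fingers (z of the grasp point in the frame of yoke below 0.045 m and x of the grasp point in the frame of yoke between -0.02 and 0.19 m and ((y of the grasp point in the frame of yoke between -0.024 and 0.024 m and x of the grasp point in the frame of yoke below 0.032 m) or y of the grasp point in the frame of yoke between -0.007 and 0.007 m)).
It fails at once if a beaker on the shaker is lifted, pushed about or tipped (distance of any of beaker_a, beaker_b from where it was at the start of the episode above 0.02 m or angle between any of beaker_a, beaker_b's own z axis and vertical above 0.35 rad).
It fails at once if something else on the bench is moved (distance of any of petri_1, tape_roll, timer, pen from where it was at the start of the episode above 0.02 m).
It also fails if it takes over 70 s, if anything falls off the work surface, if the arm or the gripper's body presses on something with over 40 N, if the wrist force passes 120 N, or if a joint passes its speed limit or range.

ROBOT

A 7-joint arm with a two-finger parallel gripper is mounted at the origin on a cart in front of the work surface, level with it; the furniture and walls round the work are solid. World frame = base frame: x ahead of the robot, y to its left, z up, the work surface at z = 0. Lengths are in m, angles in rad, forces in N, time in s.
With the tool pointing down it reaches from about 0.35 to 0.9 m from the base axis. Payload 8.1 kg.
Tool frame: the origin (TCP) lies at the very end of the fingers, on their centre line; the grasp point (between the pads) lies 19 mm behind it; y points along the fingers, x is the direction in which the jaws open and shut, and the axes are right-handed (so a half turn about y gives the same grasp; the last joint's range is limited). The gripper opens to 85 mm and grips with 20 to 120 N. Pads are 22 mm wide; open, the fingers measure 114 mm over their backs; the gripper's body (76 mm by 85 mm) begins 54 mm behind the grasp point. The pads swing forward as they close: fully open they stand 13 mm farther back than shut.
Start: joints at [1.036, 0.434, 0.025, 1.573, -0.012, 1.134, -0.075], TCP at [0.262, -0.568, 0.192] pointing down, gripper open.
Joint ranges: [-2.62, 2.62], [-0.44, 2.09], [-1.27, 1.32], [0.08, 2.57], [-1.32, 4.46], [0.12, 2], [-2.74, 2.74]. Speed limits (rad/s): [2.22, 2.22, 3.01, 3.01, 3.14, 3.14, 3.14].

INTERFACE

Orientations are given as a unit quaternion [w, x, y, z].
In Python, from rig import robot gives the robot as it stands. The module is installed in compiled form; this text tells all that it offers.
- The arm moves only by the tool arm_command, never from a script. Its argument "rows" is a list of rows, each a list of 7 numbers: the shift along the world's x, y, z in cm, then the turn, a rotation vector about the world's x, y, z in rad, then the opening, from 0 (shut) to 1 (fully open). In form: [[x, y, z, wx, wy, wz, gripper], ...]. A call has 1 to 20 rows; each row shifts and turns the pose as measured when the row begins; what a row does not reach is not made up. A row lasts 1/8 s, in which the tool goes at most 62.5 mm and 10.7 degrees, less where a joint would pass 70% of its speed; a pose out of reach is approached as far as the arm can. A call is refused whole if a number of a shift passes 6.25 or a number of a turn 0.188, either way. A call with a gripper value outside its range is refused whole. The fingers move at their own pace and stop on an object; "force" is the grip in N (left out, the last holds). Time passes only in rows, so rows that do not move let the fingers close. It gives the time, the measured TCP pose, the force and the opening at its end, in the units of the state.
- robot.get_state(): the state, without advancing time (a new reading comes with each control period).
- robot.snapshot(name): name is "side" or "top" or "wrist"; returns (picture, depth): 420x560x3 uint8, red, green, blue; 420x560 float32, m along the optical axis (not along the pixel's ray), 0 where there is no reading.
- robot.camera_model(name): a dict with "vfov" (degrees; the focal length in pixels is half the picture's height over the tangent of half this angle, whatever the lens; pixels are square), "cx", "cy" (the principal point, pixels), "k1" (the pictures are not rectified: a ray, as slopes to the right and down, at radius r is drawn at 1 + k1 r^2 times it, then the intrinsics apply), "rvec" (rotation vector, rad) and "tvec" (3), from world to camera coordinates, as OpenCV has them. Camera axes: x right, y down, z forward; pixel columns grow to the right and rows downward; lengths in m; the calibration is good to about 2 mm. A picture is of the moment at which its call begins: read the wrist's pose just before it. camera_model takes no time and is no camera call; for the wrist camera it gives the pose at the moment of the call.
- robot.hand_in(): hands the job in, once; it reports no verdict.
The state is a dict: "t": time; "q": joint angles; "qd": joint speeds; "effort": joint torques, N m; "eef_pos": TCP position; "ee_rot": TCP orientation; "wrist_force": force on the tool from outside, world axes, zero at the start; "wrist_torque": the same for the moment, N m; "gripper_width": finger opening in m.
Only numpy, scipy, OpenCV 4.12 (cv2) and the standard library are available. Lean on these libraries where they do the work, as an engineer would, in place of code of your own. Each camera call takes 0.05 s, during which the arm holds its last target. There are 200 camera calls.

## Working session

There is one attempt and no reset: what is moved stays moved. The work goes in short steps, Python scripts to look and compute and a tool call to move; the robot and the scene stay as the last step left them, time stands still between calls to the robot, and variables do not carry over. Pictures are saved under pics/ and viewed, about 8 in all and at most 12, crops included, and the job is handed in when it is done.

Besides the shell and the picture viewer there is one more tool, called after ">>>" by a JSON object that holds its "op" and its "data", one argument or row to a line. arm_command: Moves the arm, as the interface text tells. Its arguments: {"type":"object","properties":{"rows":{"type":"array"},"force":{"type":"number"}},"required":["rows"]}

```bash
mkdir -p pics; cat > h.py <<'E'
import numpy as np, cv2
from rig import robot
def cam(n):
    m=robot.camera_model(n); f=210/np.tan(np.radians(m['vfov'])/2)
    R=cv2.Rodrigues(np.array(m['rvec'],float))[0]; return m,f,R,np.array(m['tvec'],float)
def ray(c,u,v):
    m,f,R,t=c; d=np.array([(u-m['cx'])/f,(v-m['cy'])/f]); s=d.copy()
    for _ in range(20): s=d/(1+m['k1']*(s@s))
    return -R.T@t, R.T@np.array([s[0],s[1],1.])
def onz(c,u,v,z):
    o,d=ray(c,u,v); return o+d*(z-o[2])/d[2]
def dep(c,u,v,D):
    o,d=ray(c,u,v); return o+d*D[int(v),int(u)]
def proj(c,p):
    m,f,R,t=c; q=R@np.array(p,float)+t; s=q[:2]/q[2]; s=s*(1+m['k1']*(s@s)); return s[0]*f+m['cx'],s[1]*f+m['cy']
def save(n,name):
    p,D=robot.snapshot(n); cv2.imwrite('pics/'+name+'.png',p[:,:,::-1]); np.save('pics/'+name+'.npy',D); return p,D
E
python3 - <<'E'
from h import *
s=robot.get_state(); print(s)
for n in('top','side'):
    save(n,n+'0'); c=cam(n); print(n,-c[2].T@c[3],c[2][2],c[1])
a=cv2.imread('pics/top0.png');b=cv2.imread('pics/side0.png')
E
```

```text
{'t': 0.0, 'q': array([ 1.03637303,  0.43524347,  0.02496995,  1.57413899, -0.01161873,
        1.13401246, -0.07512758]), 'qd': array([-4.52925657e-04, -4.16766661e-04, -4.89871274e-05,  1.13061123e-03,
        8.67476195e-04,  4.25880703e-04, -6.04022411e-04]), 'effort': array([ 6.96151055e-04, -6.70471001e+01,  1.02490045e+00, -3.16212416e+01,
        1.53917429e-02,  1.22790638e-02, -2.86584145e-05]), 'eef_pos': array([ 0.26127711, -0.56710627,  0.19119706]), 'ee_rot': array([ 0.59576557, -0.59521423,  0.38181926, -0.38078532]), 'wrist_force': array([-0.00570737,  1.04064436,  0.74678203]), 'wrist_torque': array([-0.05920386, -0.02450072, -0.01715543]), 'gripper_width': 0.08556518419398203}
top [-0.24738513 -0.17570338  2.01564052] [ 0.39368467  0.04852393 -0.91796395] 513.1003769839072
side [ 0.43144279 -1.29609918  0.92295571] [ 0.08193449  0.85655781 -0.50950511] 380.6437993612786
```

View pics/top0.png

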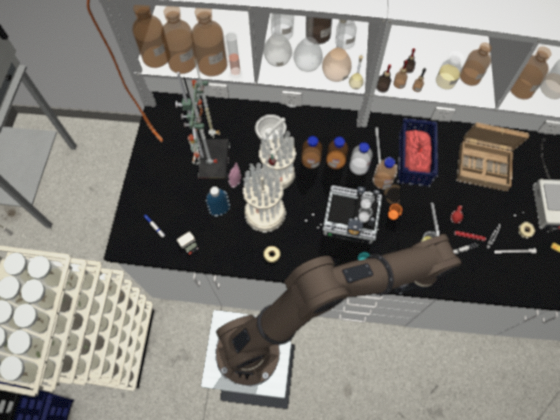

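View pics/side0.png

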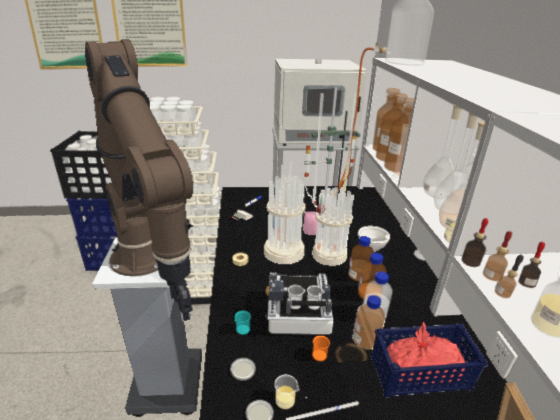

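The top view shows the shaker at about (352,212), with the tube stands to its left at (265,200). In the side view the shaker is at (300,303), seen from its right. Next I'll enlarge both.

```bash
python3 - <<'E'
import cv2,numpy as np
a=cv2.imread('pics/top0.png')[175:250,310:390];b=cv2.imread('pics/side0.png')[260:345,255:345]
a=cv2.resize(a,(400,375),interpolation=cv2.INTER_CUBIC);b=cv2.resize(b,(400,378),interpolation=cv2.INTER_CUBIC)
cv2.imwrite('pics/c0.png',np.hstack([a,b[:375]]))
E
```

```text
(no output)
```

View pics/c0.png

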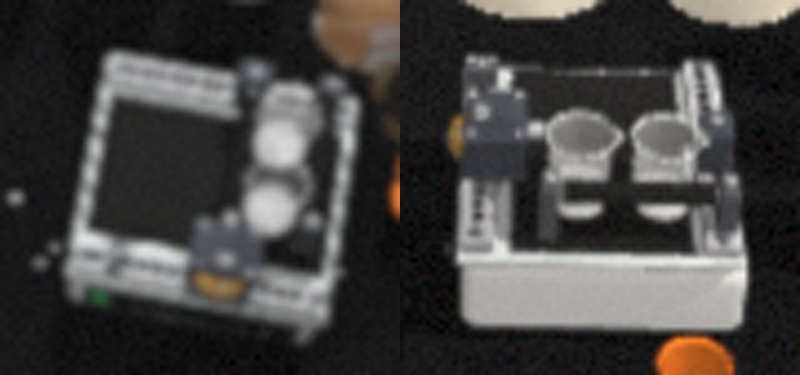

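In the crop, the brass wheel is at about (218,285), which is top px (353.6,232). The block is behind it and the two clear beakers are to the right of the bar.

```bash
python3 - <<'E'
from h import *
c=cam('top')
for n,u,v,z in [('wheel',218,285,.118),('FL',68,262,.085),('FR',328,305,.085),('BL',108,55,.085),('BR',358,98,.085),('block',225,245,.135)]:
    print(n,onz(c,310+u/5,175+v/5,z).round(4))
cs=cam('side'); D=np.load('pics/side0.npy')
print('side wheel',dep(cs,255+58/4.44,260+135/4.44,D).round(3))
w=cam('wrist'); print('wrist',-w[2].T@w[3],w[2],w[1])
s=robot.get_state()
from scipy.spatial.transform import Rotation as Ro
q=s['ee_rot'];print(Ro.from_quat([q[1],q[2],q[3],q[0]]).as_matrix().round(3))
E
```

```text
wheel [ 0.4981 -0.3606  0.118 ]
FL [ 0.5169 -0.2417  0.085 ]
FR [ 0.504  -0.4534  0.085 ]
BL [ 0.7059 -0.2589  0.085 ]
BR [ 0.6909 -0.4698  0.085 ]
block [ 0.5258 -0.3623  0.135 ]
side wheel [ 0.499 -0.368  0.119]
wrist [ 0.32992595 -0.53651743  0.37214781] [[ 4.18204236e-01 -9.08352886e-01 -5.01755597e-04]
 [-8.67527941e-01 -3.99572113e-01  2.96204992e-01]
 [-2.69259147e-01 -1.23438895e-01 -9.55124259e-01]] 296.41815644195617
[[ 0.419 -0.001  0.908]
 [-0.908  0.001  0.419]
 [-0.001 -1.    -0.   ]]
```

>>> {"op": "arm_command", "data": {
  "rows": [
    [1,1.7,0.4,0,0,0.185,0],
    [1,1.7,0.4,0,0,0.185,0],
    [1,1.7,0.4,0,0,0.185,0],
    [1,1.7,0.4,0,0,0.185,0],
    [1,1.7,0.4,0,0,0.185,0],
    [1,1.7,0.4,0,0,0.185,0],
    [1,1.7,0.2,0,0,0.185,0],
    [1,1.7,0.2,0,0,0.185,0],
    [1,1.7,0,0,0,0.185,0],
    [1,1.7,0,0,0,0.185,0],
    [1,1.7,0,0,0,0.185,0],
    [1,1.7,0,0,0,0.185,0],
    [1,1.7,0,0,0,0.185,0],
    [1,1.7,0,0,0,0.185,0]
  ]
}}

```text
t: 1.85
eef_pos: [0.4003, -0.3198, 0.2145]
ee_rot: [-0.52, 0.521, 0.476, -0.482]
wrist_force: [0.3, 0.1, -0.3]
gripper_width: -0.0002
```

```bash
cat >> h.py <<'E'
from scipy.spatial.transform import Rotation as Ro
def tcp():
    s=robot.get_state();q=s['ee_rot'];return s,Ro.from_quat([q[1],q[2],q[3],q[0]]).as_matrix()
E
python3 - <<'E'
from h import *
s,R=tcp(); print(R.round(3),np.arctan2(R[1,2],R[0,2]),s['q'].round(2),s['eef_pos'],s['gripper_width'])
save('wrist','w1')
p=cv2.imread('pics/w1.png'); cv2.imwrite('pics/w1b.png',cv2.resize(p,(800,600),interpolation=cv2.INTER_CUBIC))
E
```

```text
[[ 0.083 -0.006 -0.997]
 [ 0.997 -0.007  0.083]
 [-0.007 -1.     0.006]] 3.05879814320987 [ 1.05  0.3  -0.61  1.77  0.2   1.13  1.86] [ 0.40033818 -0.31981901  0.21454184] -0.00021278916567152173
```

View pics/w1b.png

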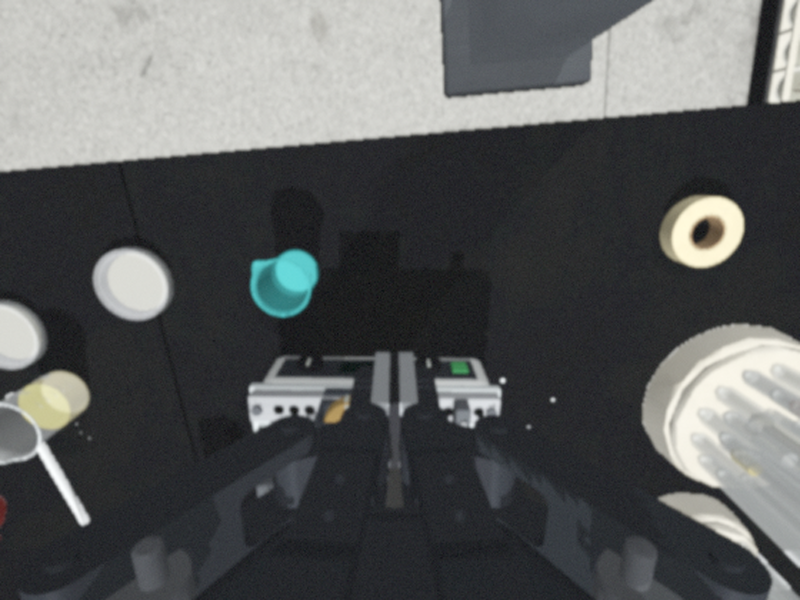

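The wheel shows at about (335,410) of 800, half hidden by the fingers. I'll shift left to see it clear of them.

>>> {"op": "arm_command", "data": {
  "rows": [
    [1,2,-0.5,0,0,0,0],
    [1,2.5,-1,0,0,0,0],
    [1,1,-1,0,0,0,0],
    [0,0,0,0,0,0,0]
  ]
}}

```text
t: 2.4
eef_pos: [0.4326, -0.2579, 0.1877]
ee_rot: [0.521, -0.52, -0.476, 0.482]
wrist_force: [-1.2, 0.3, -0.2]
gripper_width: 0.0002
```

```bash
python3 - <<'E'
from h import *
s,R=tcp(); print(s['eef_pos'],s['t']); c=cam('wrist')
p,D=save('wrist','w2')
u,v=proj(c,[.499,-.365,.114]); print(u,v)
u,v=int(u),int(v); np.save('pics/off.npy',[u-70,v-52])
q=p[v-52:v+53,u-70:u+70,::-1]; cv2.imwrite('pics/w2b.png',cv2.resize(q,(800,600),interpolation=cv2.INTER_CUBIC))
print(u-70,v-52)
E
```

```text
[ 0.43262354 -0.25785478  0.18765823] 2.4
172.7155942362627 276.8639815787582
102 224
```

View pics/w2b.png

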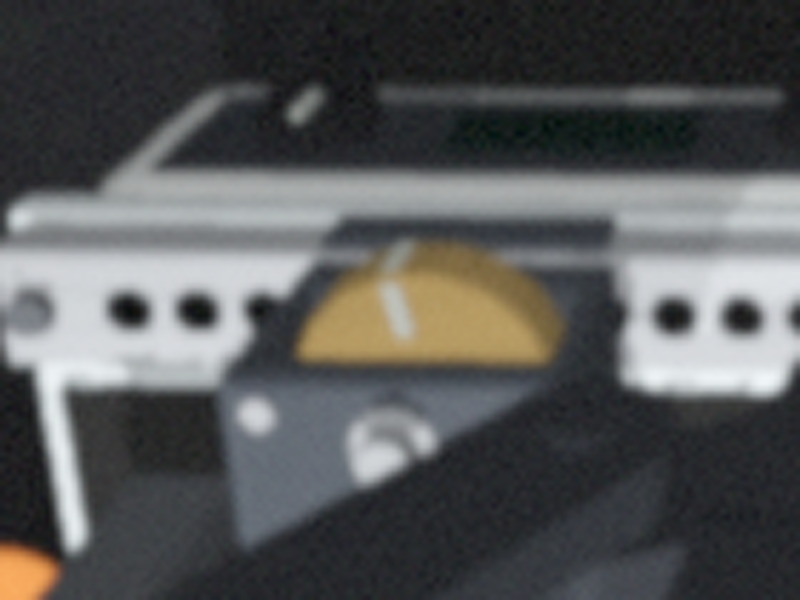

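The wheel is clear: chord ends at (298,360) and (552,362), and the white mark on its top face runs (390,285)–(405,335). The block's near top edge and the stud at (385,450) are also visible.

```bash
python3 - <<'E'
from h import *
c=cam('wrist'); k=800/140
g=lambda u,v,z:onz(c,102+(u+.5)/k-.5,224+(v+.5)/k-.5,z).round(4)
a,b=g(298,360,.12),g(552,362,.12); print('chord',a,b,np.linalg.norm(a-b),(a+b)/2)
print('foremost',g(425,268,.12),'mark',g(388,284,.12),g(405,338,.12))
print('stud',g(385,458,.141),'blockFR',g(228,375,.135))
print('rail front edge',g(10,200,.085),g(790,180,.085))
d=(b-a)/np.linalg.norm(b-a);print('yaw',np.arctan2(-d[0],d[1]))
E
```

```text
chord [ 0.5047 -0.3834  0.12  ] [ 0.5084 -0.3408  0.12  ] 0.04276037885706816 [ 0.50655 -0.3621   0.12   ]
foremost [ 0.4892 -0.3589  0.12  ] mark [ 0.4917 -0.3656  0.12  ] [ 0.5019 -0.3646  0.12  ]
stud [ 0.5107 -0.3622  0.141 ] blockFR [ 0.4976 -0.3872  0.135 ]
rail front edge [ 0.4874 -0.4486  0.085 ] [ 0.495  -0.3032  0.085 ]
yaw -0.08663704207989542
```

>>> {"op": "arm_command", "data": {
  "rows": [
    [0.4,-3,-1.5,0,0,0,0],
    [0.4,-3,-2.5,0,0,0,0],
    [0.4,-2.5,-2.5,0,0,0,0],
    [0.2,-0.8,-2,0,0,0,0],
    [0,0,0,0,0,0,0]
  ]
}}

```text
t: 3.08
eef_pos: [0.4454, -0.3565, 0.1023]
ee_rot: [-0.522, 0.523, 0.473, -0.48]
wrist_force: [0.9, -0.1, 0.4]
gripper_width: 0.0004
```

>>> {"op": "arm_command", "data": {
  "rows": [
    [1.3,0.8,0.2,0,0,0,0],
    [1.2,0.2,0,0,0,0,0],
    [0.4,0,0,0,0,0,0]
  ]
}}

```text
t: 3.45
eef_pos: [0.4783, -0.3435, 0.1073]
ee_rot: [-0.52, 0.524, 0.474, -0.479]
wrist_force: [-0.3, 0.3, 0.3]
gripper_width: -0.0002
```

>>> {"op": "arm_command", "data": {
  "rows": [
    [0.3,0,0,0,0,0,0]
  ]
}}

```text
t: 3.58
eef_pos: [0.4821, -0.343, 0.1078]
ee_rot: [-0.52, 0.524, 0.475, -0.48]
wrist_force: [-0.3, -0.2, 0.1]
gripper_width: 0.0001
```

>>> {"op": "arm_command", "data": {
  "rows": [
    [0.3,0,0,0,0,0,0]
  ]
}}

```text
t: 3.7
eef_pos: [0.4854, -0.343, 0.108]
ee_rot: [-0.52, 0.524, 0.475, -0.48]
wrist_force: [-0.6, 0.3, 0.3]
gripper_width: 0.0003
```

>>> {"op": "arm_command", "data": {
  "rows": [
    [0.3,0,0,0,0,0,0]
  ]
}}

```text
t: 3.82
eef_pos: [0.4884, -0.3431, 0.1081]
ee_rot: [-0.52, 0.524, 0.474, -0.48]
wrist_force: [-0.7, 0.9, -1.0]
gripper_width: 0.0001
```

>>> {"op": "arm_command", "data": {
  "rows": [
    [-0.8,0,-0.2,0,0,0,0],
    [0,-1,-0.2,0,0,0,0],
    [0,-0.6,0,0,0,0,0]
  ]
}}

```text
t: 4.2
eef_pos: [0.4791, -0.3603, 0.1035]
ee_rot: [-0.52, 0.524, 0.474, -0.48]
wrist_force: [-1.1, -0.0, 0.1]
gripper_width: -0.0001
```

>>> {"op": "arm_command", "data": {
  "rows": [
    [0.3,0,0,0,0,0,0]
  ]
}}

```text
t: 4.32
eef_pos: [0.4817, -0.3614, 0.1034]
ee_rot: [-0.52, 0.524, 0.474, -0.48]
wrist_force: [0.4, -1.0, -0.6]
gripper_width: -0.0004
```

>>> {"op": "arm_command", "data": {
  "rows": [
    [0.3,0,0,0,0,0,0]
  ]
}}

```text
t: 4.45
eef_pos: [0.4849, -0.3615, 0.1034]
ee_rot: [-0.52, 0.524, 0.474, -0.479]
wrist_force: [-0.4, -0.5, 0.4]
gripper_width: 0.0002
```

>>> {"op": "arm_command", "data": {
  "rows": [
    [0.2,0,0,0,0,0,0]
  ]
}}

```text
t: 4.58
eef_pos: [0.4874, -0.3613, 0.1034]
ee_rot: [-0.52, 0.524, 0.474, -0.479]
wrist_force: [-0.7, -0.4, -0.4]
gripper_width: -0.0001
```

>>> {"op": "arm_command", "data": {
  "rows": [
    [0.2,0,0,0,0,0,0]
  ]
}}

```text
t: 4.7
eef_pos: [0.4898, -0.361, 0.1035]
ee_rot: [-0.52, 0.524, 0.474, -0.479]
wrist_force: [-0.3, 0.5, -0.2]
gripper_width: -0.0003
```

```bash
python3 - <<'E'
from h import *
s,R=tcp(); print(s['eef_pos'],s['wrist_force'],R.round(3)); c=cam('wrist')
p,D=save('wrist','w3')
a=proj(c,s['eef_pos']); print('tcp px',a, 'wheel',proj(c,[.489,-.362,.12]))
u,v=int(a[0]),int(a[1]); q=p[v-75:v+75,u-100:u+100,::-1]
cv2.imwrite('pics/w3b.png',cv2.resize(q,(800,600),interpolation=cv2.INTER_CUBIC)); print(u-100,v-75)
E
```

```text
[ 0.48977094 -0.36096855  0.10345841] [-0.26069429  0.4897162  -0.24394062] [[ 0.091 -0.002 -0.996]
 [ 0.996 -0.009  0.091]
 [-0.01  -1.     0.001]]
tcp px (np.float64(276.9556065041836), np.float64(234.2347481398811)) wheel (np.float64(274.9694194069606), np.float64(243.76243587401575))
176 159
```

View pics/w3b.png

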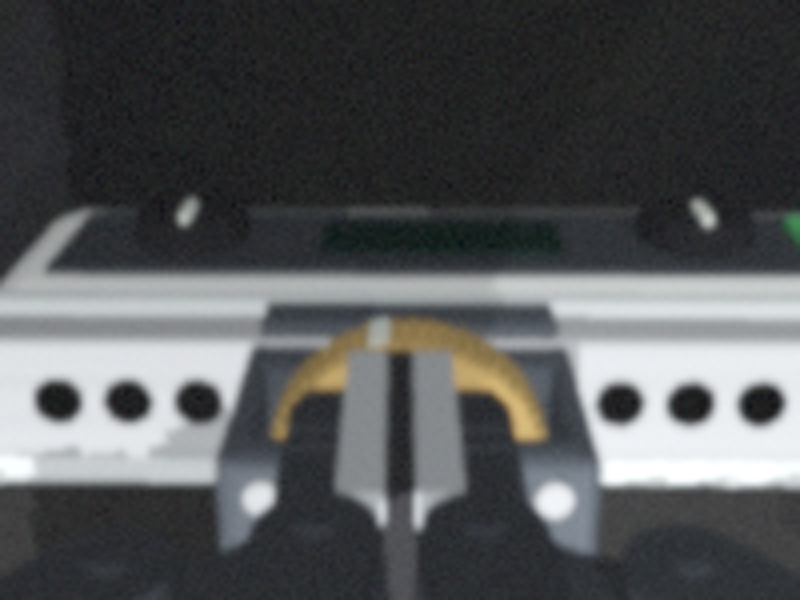

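```bash
python3 - <<'E'
from h import *
c=cam('wrist'); D=np.load('pics/w3.npy')
for u,v in [(365,330),(378,325),(400,330),(430,335),(365,360),(435,360),(365,400),(365,440),(435,480),(300,405),(500,405),(300,470),(400,380),(470,370),(330,380)]:
    U,V=176+u/4,159+v/4; print(u,v,dep(c,U,V,D).round(4))
E
```

```text
365 330 [ 0.4911 -0.3671  0.1118]
378 325 [ 0.4905 -0.365   0.1116]
400 330 [ 0.4913 -0.3615  0.1124]
430 335 [ 0.4912 -0.3568  0.1154]
365 360 [ 0.4784 -0.3644  0.1498]
435 360 [ 0.4793 -0.3557  0.1496]
365 400 [ 0.4784 -0.364   0.1604]
365 440 [ 0.4788 -0.3637  0.1691]
435 480 [ 0.4792 -0.3562  0.1777]
300 405 [ 0.4818 -0.3725  0.1539]
500 405 [ 0.4837 -0.3482  0.1542]
300 470 [ 0.4817 -0.3711  0.1694]
400 380 [ 0.479  -0.36    0.1548]
470 370 [ 0.4965 -0.3511  0.1177]
330 380 [ 0.4957 -0.3727  0.1192]
```

Depth puts the visible finger face at x=0.478, ending around z≈0.147. That's above the wheel, although the reported TCP z is 0.103. I'll back off (the grasp point is close to the pinch zone) and check with the side camera.

>>> {"op": "arm_command", "data": {
  "rows": [
    [-1.5,0,0,0,0,0,0],
    [-1.5,0,0,0,0,0,0],
    [-1,0,0,0,0,0,0],
    [0,0,0,0,0,0,0]
  ]
}}

```text
t: 5.25
eef_pos: [0.4459, -0.3609, 0.1035]
ee_rot: [-0.521, 0.524, 0.473, -0.48]
wrist_force: [-0.2, -0.4, 0.7]
gripper_width: -0.0001
```

```bash
python3 - <<'E'
from h import *
s,R=tcp(); P=s['eef_pos']; print(P); c=cam('side')
p,D=save('side','s4')
a=proj(c,P); print('tcp px',a,'grasp',proj(c,P+[0,0,.019]),proj(c,P+[0,0,.073]),'wheel',proj(c,[.489,-.362,.114]))
u,v=int(a[0]),int(a[1]); q=p[v-75:v+45,u-60:u+100,::-1]
cv2.imwrite('pics/s4b.png',cv2.resize(q,(800,600),interpolation=cv2.INTER_CUBIC)); print(u-60,v-75)
for dv in range(-40,14,3): print(dv,dep(c,u,v+dv,D).round(3))
E
```

```text
[ 0.44586978 -0.36088916  0.10345225]
tcp px (np.float64(251.39618664443807), np.float64(293.267545056016)) grasp (np.float64(251.33234817167178), np.float64(288.72805985267684)) (np.float64(251.14793031348208), np.float64(275.3988888750053)) wheel (np.float64(264.8473315109527), np.float64(290.5341655269212))
191 218
-40 [ 0.446 -0.397  0.287]
-37 [ 0.446 -0.392  0.273]
-34 [ 0.446 -0.396  0.265]
-31 [ 0.445 -0.397  0.255]
-28 [ 0.445 -0.402  0.248]
-25 [ 0.445 -0.407  0.241]
-22 [ 0.445 -0.416  0.237]
-19 [ 0.445 -0.422  0.23 ]
-16 [ 0.445 -0.395  0.197]
-13 [ 0.445 -0.377  0.172]
-10 [ 0.445 -0.374  0.157]
-7 [ 0.447 -0.204  0.001]
-4 [ 0.447 -0.216 -0.003]
-1 [ 0.446 -0.234 -0.001]
2 [ 0.446 -0.25  -0.002]
5 [ 0.446 -0.267 -0.001]
8 [ 0.445 -0.284 -0.   ]
11 [ 0.445 -0.299  0.   ]
```

View pics/s4b.png

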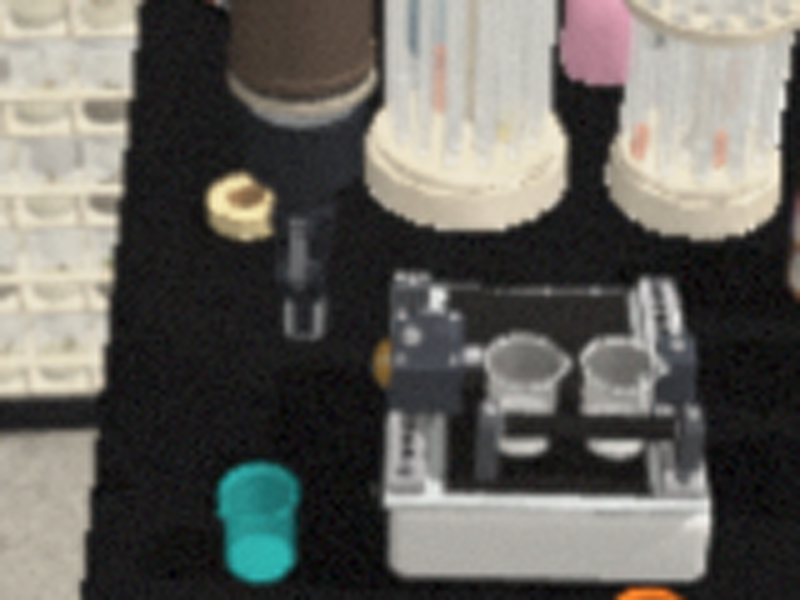

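Both cameras agree that the real fingertip is about 42 mm above the reported TCP, at z≈0.146. x and y agree with the report. I'll lower by that much and approach the rim again.

>>> {"op": "arm_command", "data": {
  "rows": [
    [0,0.6,-1.5,0,0,0,0],
    [0,0.5,-1.5,0,0,0,0],
    [0.5,0,-1,0,0,0,0],
    [0.8,0,0,0,0,0,0],
    [0.5,0,0,0,0,0,0]
  ]
}}

```text
t: 5.92
eef_pos: [0.4665, -0.3479, 0.0597]
ee_rot: [-0.52, 0.523, 0.474, -0.48]
wrist_force: [-0.5, 0.7, 0.1]
gripper_width: 0.0001
```

>>> {"op": "arm_command", "data": {
  "rows": [
    [0.3,0,0,0,0,0,0],
    [0.2,0,0,0,0,0,0]
  ]
}}

```text
t: 6.18
eef_pos: [0.4729, -0.3481, 0.0602]
ee_rot: [-0.52, 0.524, 0.475, -0.48]
wrist_force: [0.6, 0.2, 0.1]
gripper_width: 0.0002
```

>>> {"op": "arm_command", "data": {
  "rows": [
    [0.2,0,0,0,0,0,0]
  ]
}}

```text
t: 6.3
eef_pos: [0.4751, -0.3483, 0.0604]
ee_rot: [-0.52, 0.524, 0.475, -0.48]
wrist_force: [-0.7, -0.1, 0.2]
gripper_width: 0.0001
```

>>> {"op": "arm_command", "data": {
  "rows": [
    [0.2,0,0,0,0,0,0]
  ]
}}

```text
t: 6.42
eef_pos: [0.4771, -0.3484, 0.0606]
ee_rot: [-0.52, 0.524, 0.474, -0.48]
wrist_force: [0.0, -0.7, 0.4]
gripper_width: 0.0004
```

>>> {"op": "arm_command", "data": {
  "rows": [
    [0.2,0,0,0,0,0,0]
  ]
}}

```text
t: 6.55
eef_pos: [0.4792, -0.3485, 0.0607]
ee_rot: [-0.52, 0.524, 0.474, -0.48]
wrist_force: [0.9, -1.0, -0.0]
gripper_width: -0.0003
```

>>> {"op": "arm_command", "data": {
  "rows": [
    [0.2,0,0,0,0,0,0]
  ]
}}

```text
t: 6.68
eef_pos: [0.4812, -0.3486, 0.0607]
ee_rot: [-0.52, 0.524, 0.474, -0.48]
wrist_force: [0.4, -0.7, -0.7]
gripper_width: -0.0
```

>>> {"op": "arm_command", "data": {
  "rows": [
    [0,-0.4,0,0,0,0,0]
  ]
}}

```text
t: 6.8
eef_pos: [0.4808, -0.3519, 0.0606]
ee_rot: [-0.52, 0.524, 0.474, -0.48]
wrist_force: [-2.3, 1.4, 1.1]
gripper_width: -0.0002
```

>>> {"op": "arm_command", "data": {
  "rows": [
    [0.2,-0.2,0,0,0,0,0]
  ]
}}

```text
t: 6.92
eef_pos: [0.4806, -0.3542, 0.0603]
ee_rot: [-0.521, 0.523, 0.473, -0.48]
wrist_force: [-10.7, 3.5, 8.8]
gripper_width: 0.0001
```

>>> {"op": "arm_command", "data": {
  "rows": [
    [0.2,-0.2,0,0,0,0,0]
  ]
}}

```text
t: 7.05
eef_pos: [0.4801, -0.3564, 0.06]
ee_rot: [0.523, -0.522, -0.472, 0.481]
wrist_force: [-9.7, 1.4, 7.2]
gripper_width: -0.0001
```

>>> {"op": "arm_command", "data": {
  "rows": [
    [-0.6,0.5,-0.4,0,0,0,0],
    [0,0.3,-0.4,0,0,0,0],
    [0.2,0,-0.1,0,0,0,0]
  ]
}}

```text
t: 7.42
eef_pos: [0.4761, -0.3489, 0.0506]
ee_rot: [0.523, -0.522, -0.472, 0.481]
wrist_force: [-0.5, -0.2, -0.3]
gripper_width: 0.0004
```

>>> {"op": "arm_command", "data": {
  "rows": [
    [0.3,0,0,0,0,0,0]
  ]
}}

```text
t: 7.55
eef_pos: [0.4795, -0.3489, 0.0505]
ee_rot: [0.523, -0.522, -0.472, 0.481]
wrist_force: [-0.2, -0.7, -0.4]
gripper_width: 0.0001
```

>>> {"op": "arm_command", "data": {
  "rows": [
    [0.2,-0.3,0,0,0,0,0]
  ]
}}

```text
t: 7.68
eef_pos: [0.4806, -0.3513, 0.0503]
ee_rot: [0.523, -0.521, -0.472, 0.481]
wrist_force: [-9.3, 3.7, 5.8]
gripper_width: -0.0001
```

>>> {"op": "arm_command", "data": {
  "rows": [
    [0.2,-0.3,0,0,0,0,0]
  ]
}}

```text
t: 7.8
eef_pos: [0.48, -0.354, 0.05]
ee_rot: [0.525, -0.52, -0.47, 0.482]
wrist_force: [-13.5, 3.0, 10.3]
gripper_width: 0.0001
```

>>> {"op": "arm_command", "data": {
  "rows": [
    [0.1,-0.4,0.1,0,0,0,0],
    [0.1,-0.4,0.1,0,0,0,0]
  ]
}}

```text
t: 8.05
eef_pos: [0.4786, -0.3616, 0.051]
ee_rot: [0.527, -0.518, -0.469, 0.484]
wrist_force: [-5.0, 1.1, -3.5]
gripper_width: -0.0
```

>>> {"op": "arm_command", "data": {
  "rows": [
    [0.1,-0.4,0.1,0,0,0,0],
    [0.1,-0.4,0.1,0,0,0,0],
    [0.1,-0.4,0.1,0,0,0,0]
  ]
}}

```text
t: 8.43
eef_pos: [0.479, -0.3741, 0.0524]
ee_rot: [0.529, -0.516, -0.468, 0.484]
wrist_force: [-3.2, 0.3, -0.5]
gripper_width: 0.0001
```

>>> {"op": "arm_command", "data": {
  "rows": [
    [-1,0,0,0,0,0,0],
    [-0.5,2,0,0,0,0,0],
    [0,3,0,0,0,0,0],
    [0,2.5,0,0,0,0,0]
  ]
}}

```text
t: 8.93
eef_pos: [0.4669, -0.3014, 0.0547]
ee_rot: [0.526, -0.521, -0.469, 0.482]
wrist_force: [0.4, -0.8, -0.5]
gripper_width: 0.0
```

```bash
cat > mark.py <<'E'
from h import *
import sys
s,R=tcp(); c=cam('wrist'); p,D=save('wrist',sys.argv[1])
zt=float(sys.argv[2]) if len(sys.argv)>2 else .12
A=np.array([.511,-.3623]); psi=-.085
hsv=cv2.cvtColor(p,cv2.COLOR_RGB2HSV); out=[];vis=0
for u in range(560):
    for v in range(420):
        q=onz(c,u,v,zt)
        if abs(q[0]-.5)>.03 or abs(q[1]+.362)>.03: continue
        d=q[:2]-A; f=-d@[np.cos(psi),np.sin(psi)]; r=-d@[-np.sin(psi),np.cos(psi)]
        if f>5e-3 and np.hypot(f,r)<.0205:
            h=hsv[v,u].astype(int)
            if h[1]>80 and 8<h[0]<32: vis+=1
            if h[1]<75 and h[2]>120: out.append((np.hypot(f,r)*1e3,np.arctan2(r,f)))
out=np.array(out).reshape(-1,2); print('t',s['t'],s['eef_pos'].round(4),'tilt',R[:,1].round(3),'yaw',np.arctan2(R[1,2],R[0,2]).round(3),'brass px',vis,'white',len(out), 'mark ang',out[:,1].mean().round(3) if len(out) else None, out[:,1].std().round(2) if len(out) else '')
E
python3 mark.py w5; cat >/dev/null <<'E'
E
python3 - <<'E'
import sys; sys.path.insert(0,'.')
E
```

```text
t 8.925 [ 0.4669 -0.3014  0.0547] tilt [-0.019 -0.007 -1.   ] yaw 3.044 brass px 86 white 13 mark ang -0.311 0.07
```

```bash
python3 - <<'E'
from h import *
c=cam('wrist'); p=cv2.imread('pics/w5.png'); a=proj(c,[.495,-.362,.12]); print(a)
u,v=int(a[0]),int(a[1]); u=max(u,80);v=min(v,359)
cv2.imwrite('pics/w5b.png',cv2.resize(p[v-60:v+60,u-80:u+80],(800,600),interpolation=cv2.INTER_CUBIC)); print(u-80,v-60)
D=np.load('pics/w5.npy')
E
```

```text
(np.float64(147.9081872946797), np.float64(349.2421256291202))
67 289
```

View pics/w5b.png

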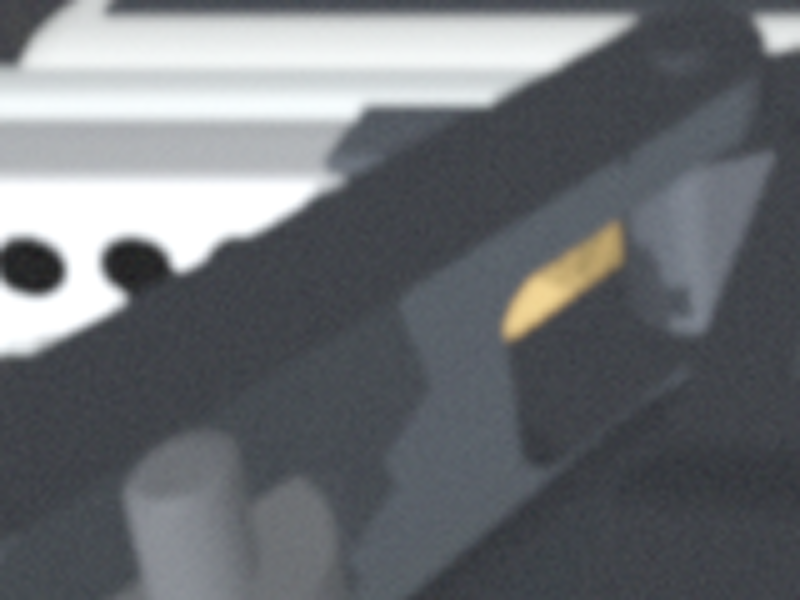

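Occluded by the gripper linkage; I'll go back to the earlier look pose, where the mark was visible.

>>> {"op": "arm_command", "data": {
  "rows": [
    [-1.2,1.4,5,0,0.005,0.01,0],
    [-1.2,1.5,5,0,0.005,0.01,0],
    [-0.8,1.2,3,0,0.005,0,0],
    [0,0,0,0,0,0,0]
  ]
}}

```text
t: 9.48
eef_pos: [0.437, -0.2543, 0.1906]
ee_rot: [0.521, -0.513, -0.473, 0.491]
wrist_force: [0.3, -0.1, -0.6]
gripper_width: 0.0002
```

```bash
sed -i "s/if f>5e-3 and/z=dep(c,u,v,D)[2]\n        if abs(z-zt)<.006 and f>6e-3 and/" mark.py; sed -i "s/; print('t'/; print(out[:,0].min() if len(out) else '',end=' '); print('t'/" mark.py; python3 mark.py w6
```

```text
t 9.475 [ 0.437  -0.2543  0.1906] tilt [-0.026 -0.008 -1.   ] yaw 3.072 brass px 408 white 0 mark ang None
```

```bash
python3 - <<'E'
import cv2,numpy as np
p=cv2.imread('pics/w2.png');h=cv2.cvtColor(p,cv2.COLOR_BGR2HSV)
print(h[276:282,167:176].tolist())
D=np.load('pics/w2.npy');print(D[278,168:176])
E
```

```text
[[[20, 107, 181], [20, 74, 183], [23, 33, 186], [33, 12, 190], [30, 11, 189], [21, 34, 182], [20, 79, 178], [20, 107, 178], [20, 116, 180]], [[20, 109, 180], [20, 88, 180], [21, 45, 187], [30, 15, 189], [40, 12, 192], [25, 23, 185], [20, 66, 178], [20, 103, 179], [20, 116, 178]], [[20, 113, 179], [20, 98, 179], [20, 57, 185], [24, 20, 190], [38, 11, 191], [27, 15, 187], [20, 46, 182], [19, 93, 179], [20, 112, 178]], [[20, 115, 180], [20, 108, 181], [20, 73, 181], [23, 30, 187], [33, 12, 192], [33, 12, 189], [20, 38, 182], [19, 81, 180], [20, 108, 180]], [[20, 118, 179], [20, 111, 182], [20, 89, 181], [21, 45, 186], [27, 15, 190], [38, 11, 191], [24, 26, 185], [20, 63, 182], [20, 105, 180]], [[21, 118, 182], [20, 109, 184], [20, 100, 181], [20, 59, 187], [25, 23, 190], [36, 13, 192], [24, 22, 186], [20, 57, 182], [20, 97, 181]]]
[0.28387842 0.28292528 0.2828325  0.2828061  0.281848   0.28193378
 0.2825086  0.28218   ]
```

>>> {"op": "arm_command", "data": {
  "rows": [
    [0,-3.5,-4.5,0,-0.01,-0.005,0],
    [0,-3.5,-5,0,-0.01,-0.005,0],
    [0.5,-1.6,-3.2,0,-0.006,0,0],
    [1.5,-0.2,-0.3,0,0,0,0],
    [0.4,0,0,0,0,0,0]
  ]
}}

```text
t: 10.15
eef_pos: [0.462, -0.346, 0.0537]
ee_rot: [-0.517, 0.522, 0.478, -0.481]
wrist_force: [0.3, -0.2, 0.4]
gripper_width: -0.0001
```

>>> {"op": "arm_command", "data": {
  "rows": [
    [1,0,-0.1,0,0,0,0],
    [0.8,-0.2,-0.1,0,0,0,0],
    [0.2,-0.4,0.05,0,0,0,0],
    [0.1,-0.4,0.1,0,0,0,0],
    [0.1,-0.4,0.1,0,0,0,0],
    [0.1,-0.4,0.1,0,0,0,0]
  ]
}}

```text
t: 10.9
eef_pos: [0.4797, -0.3578, 0.0559]
ee_rot: [0.521, -0.516, -0.477, 0.485]
wrist_force: [-4.2, 2.0, -3.7]
gripper_width: -0.0001
```

>>> {"op": "arm_command", "data": {
  "rows": [
    [0.1,-0.4,0.05,0,0,0,0],
    [0.1,-0.4,0.05,0,0,0,0]
  ]
}}

```text
t: 11.15
eef_pos: [0.4788, -0.3652, 0.0562]
ee_rot: [0.523, -0.514, -0.475, 0.486]
wrist_force: [-5.2, 1.3, -3.7]
gripper_width: -0.0002
```

>>> {"op": "arm_command", "data": {
  "rows": [
    [-0.9,0,-0.1,0,0,0,0],
    [-0.1,1.7,-0.1,0,0,0,0],
    [0,1.5,0,0,0,0,0]
  ]
}}

```text
t: 11.52
eef_pos: [0.4705, -0.3327, 0.0557]
ee_rot: [0.521, -0.516, -0.476, 0.485]
wrist_force: [1.0, 0.6, 0.6]
gripper_width: -0.0001
```

>>> {"op": "arm_command", "data": {
  "rows": [
    [0.4,-1.1,-0.2,0,-0.008,0,0],
    [0.5,-0.2,-0.1,0,-0.004,0,0],
    [0.2,-0.4,0,0,0,0,0],
    [0.1,-0.45,0.07,0,0,0,0],
    [0.1,-0.45,0.07,0,0,0,0],
    [0.1,-0.45,0.07,0,0,0,0],
    [0.1,-0.45,0.07,0,0,0,0]
  ]
}}

```text
t: 12.4
eef_pos: [0.4789, -0.363, 0.0542]
ee_rot: [0.523, -0.513, -0.477, 0.485]
wrist_force: [-4.6, 1.2, 0.9]
gripper_width: 0.0003
```

>>> {"op": "arm_command", "data": {
  "rows": [
    [0.1,-0.45,0.07,0,0,0,0],
    [0.1,-0.45,0.07,0,0,0,0]
  ]
}}

```text
t: 12.65
eef_pos: [0.4791, -0.3725, 0.0546]
ee_rot: [0.524, -0.512, -0.476, 0.486]
wrist_force: [-1.6, 0.8, -1.6]
gripper_width: 0.0001
```

>>> {"op": "arm_command", "data": {
  "rows": [
    [-0.9,0,-0.1,0,-0.01,0,0],
    [-0.1,1.7,-0.1,0,-0.01,0,0],
    [0,1,0,0,-0.01,0,0],
    [0.5,-0.2,0,0,0,0,0],
    [0.5,-0.2,0,0,0,0,0],
    [0.2,-0.4,0,0,0,0,0],
    [0.15,-0.45,0.06,0,0,0,0],
    [0.15,-0.45,0.06,0,0,0,0],
    [0.12,-0.45,0.06,0,0,0,0]
  ]
}}

```text
t: 13.78
eef_pos: [0.4797, -0.3652, 0.0537]
ee_rot: [0.52, -0.516, -0.482, 0.48]
wrist_force: [-5.5, 1.7, 3.3]
gripper_width: -0.0001
```

>>> {"op": "arm_command", "data": {
  "rows": [
    [0.12,-0.45,0.06,0,0,0,0],
    [0.12,-0.45,0.06,0,0,0,0]
  ]
}}

```text
t: 14.02
eef_pos: [0.4809, -0.3753, 0.0543]
ee_rot: [0.521, -0.516, -0.481, 0.48]
wrist_force: [-1.1, 1.1, 0.2]
gripper_width: 0.0004
```

>>> {"op": "arm_command", "data": {
  "rows": [
    [-1,0,-0.1,0,-0.006,0,0],
    [-0.2,1.8,-0.1,0,-0.006,0,0],
    [0,1.2,0,0,0,0,0],
    [0.5,-0.2,0,0,0,0,0],
    [0.5,-0.2,0,0,0,0,0],
    [0.2,-0.4,0,0,0,0,0],
    [0.15,-0.45,0.04,0,0,0,0],
    [0.15,-0.45,0.04,0,0,0,0],
    [0.15,-0.45,0.04,0,0,0,0],
    [0.15,-0.45,0.04,0,0,0,0],
    [0.12,-0.4,0.04,0,0,0,0]
  ]
}}

```text
t: 15.4
eef_pos: [0.4807, -0.3753, 0.0528]
ee_rot: [0.523, -0.515, -0.48, 0.48]
wrist_force: [-0.3, -0.1, 0.1]
gripper_width: 0.0003
```

>>> {"op": "arm_command", "data": {
  "rows": [
    [-2,1,1,0,0,0,0],
    [-1,5,5,0,0,0,0],
    [-1,4.5,5,0,0,0,0],
    [0,1.5,3,0,0,0,0],
    [0,0,0,0,0,0,0]
  ]
}}

```text
t: 16.02
eef_pos: [0.4444, -0.2622, 0.1885]
ee_rot: [0.522, -0.517, -0.481, 0.478]
wrist_force: [0.9, -0.5, -0.2]
gripper_width: 0.0001
```

```bash
python3 mark.py w7 .1215
```

```text
8.718746698468284 t 16.025 [ 0.4444 -0.2622  0.1885] tilt [-0.001  0.008 -1.   ] yaw 3.061 brass px 363 white 53 mark ang -0.143 0.09
```

The mark reappears at −0.14 rad, so the wheel has turned about 5.85 rad so far, roughly 1.2 per stroke. Five more strokes should bring it close to two turns.

>>> {"op": "arm_command", "data": {
  "rows": [
    [0,-3.5,-4.5,0,0,0,0],
    [0,-3.2,-5,0,0,0,0],
    [0.5,-1.4,-3.2,0,0,0,0],
    [1.3,-0.2,-0.4,0,0,0,0],
    [0.6,0,0,0,0,0,0]
  ]
}}

```text
t: 16.7
eef_pos: [0.4675, -0.3508, 0.0487]
ee_rot: [0.524, -0.517, -0.48, 0.477]
wrist_force: [0.7, -0.2, 0.5]
gripper_width: 0.0001
```

>>> {"op": "arm_command", "data": {
  "rows": [
    [0.4,0.3,0.3,0,0,0,0],
    [0.6,0,0.1,0,0,0,0],
    [0.3,-0.4,0,0,0,0,0],
    [0.15,-0.45,0.04,0,0,0,0],
    [0.15,-0.45,0.04,0,0,0,0],
    [0.15,-0.45,0.04,0,0,0,0],
    [0.15,-0.45,0.04,0,0,0,0],
    [0.12,-0.4,0.04,0,0,0,0]
  ]
}}

```text
t: 17.7
eef_pos: [0.4786, -0.3693, 0.0566]
ee_rot: [0.529, -0.511, -0.477, 0.482]
wrist_force: [-4.1, 1.7, -1.8]
gripper_width: 0.0
```

>>> {"op": "arm_command", "data": {
  "rows": [
    [-1,0,-0.1,0,-0.006,0,0],
    [-0.2,1.8,-0.1,0,-0.006,0,0],
    [0,1.2,0,0,0,0,0],
    [0.5,-0.2,0,0,0,0,0],
    [0.5,-0.2,0,0,0,0,0],
    [0.2,-0.4,0,0,0,0,0],
    [0.15,-0.45,0.04,0,0,0,0],
    [0.15,-0.45,0.04,0,0,0,0],
    [0.15,-0.45,0.04,0,0,0,0],
    [0.15,-0.45,0.04,0,0,0,0],
    [0.12,-0.4,0.04,0,0,0,0]
  ]
}}

```text
t: 19.08
eef_pos: [0.4783, -0.3685, 0.0565]
ee_rot: [0.53, -0.51, -0.476, 0.482]
wrist_force: [-2.0, 2.0, 1.4]
gripper_width: 0.0
```

>>> {"op": "arm_command", "data": {
  "rows": [
    [-1,0,-0.1,0,-0.006,0,0],
    [-0.2,1.8,-0.1,0,-0.006,0,0],
    [0,1.2,0,0,0,0,0],
    [0.5,-0.2,0,0,0,0,0],
    [0.5,-0.2,0,0,0,0,0],
    [0.2,-0.4,0,0,0,0,0],
    [0.15,-0.45,0.04,0,0,0,0],
    [0.15,-0.45,0.04,0,0,0,0],
    [0.15,-0.45,0.04,0,0,0,0],
    [0.15,-0.45,0.04,0,0,0,0],
    [0.12,-0.4,0.04,0,0,0,0]
  ]
}}

```text
t: 20.45
eef_pos: [0.4782, -0.3686, 0.0548]
ee_rot: [0.532, -0.51, -0.476, 0.48]
wrist_force: [-1.6, 0.9, 1.9]
gripper_width: 0.0004
```

>>> {"op": "arm_command", "data": {
  "rows": [
    [-1,0,-0.1,0,-0.014,0,0],
    [-0.2,1.8,-0.1,0,-0.014,0,0],
    [0,1.2,0,0,0,0,0],
    [0.5,-0.2,0,0,0,0,0],
    [0.5,-0.2,0,0,0,0,0],
    [0.2,-0.4,0,0,0,0,0],
    [0.15,-0.45,0.04,0,0,0,0],
    [0.15,-0.45,0.04,0,0,0,0],
    [0.15,-0.45,0.04,0,0,0,0],
    [0.15,-0.45,0.04,0,0,0,0],
    [0.12,-0.4,0.04,0,0,0,0]
  ]
}}

```text
t: 21.82
eef_pos: [0.4805, -0.3732, 0.0533]
ee_rot: [0.528, -0.516, -0.48, 0.473]
wrist_force: [-0.7, 1.1, 0.2]
gripper_width: 0.0
```

>>> {"op": "arm_command", "data": {
  "rows": [
    [-1,0,-0.1,0,-0.006,0,0],
    [-0.2,1.8,-0.1,0,-0.006,0,0],
    [0,1.2,0,0,0,0,0],
    [0.5,-0.2,0,0,0,0,0],
    [0.5,-0.2,0,0,0,0,0],
    [0.2,-0.4,0,0,0,0,0],
    [0.15,-0.45,0.04,0,0,0,0],
    [0.15,-0.45,0.04,0,0,0,0],
    [0.15,-0.45,0.04,0,0,0,0],
    [0.15,-0.45,0.04,0,0,0,0],
    [0.12,-0.4,0.04,0,0,0,0]
  ]
}}

```text
t: 23.2
eef_pos: [0.4804, -0.3731, 0.0517]
ee_rot: [0.53, -0.516, -0.48, 0.472]
wrist_force: [-0.2, -0.1, -0.3]
gripper_width: -0.0
```

>>> {"op": "arm_command", "data": {
  "rows": [
    [-2,1,1,0,0,0,0],
    [-1,5,5,0,-0.01,0,0],
    [-1,4.5,5,0,0,0,0],
    [0,1.5,3,0,0,0,0],
    [0,0,0,0,0,0,0]
  ]
}}

```text
t: 23.82
eef_pos: [0.4437, -0.2603, 0.1874]
ee_rot: [0.526, -0.52, -0.483, 0.468]
wrist_force: [0.4, -0.9, -0.3]
gripper_width: 0.0001
```

```bash
python3 mark.py w8 .1235; python3 - <<'E'
from h import *
p=cv2.imread('pics/w8.png');c=cam('wrist');a=proj(c,[.499,-.365,.12]);u,v=max(70,int(a[0])),int(a[1])
cv2.imwrite('pics/w8b.png',cv2.resize(p[v-52:v+53,u-70:u+70],(800,600),interpolation=cv2.INTER_CUBIC))
E
```

```text
t 23.825 [ 0.4437 -0.2603  0.1874] tilt [ 0.011  0.021 -1.   ] yaw 3.046 brass px 395 white 0 mark ang None
```

View pics/w8b.png

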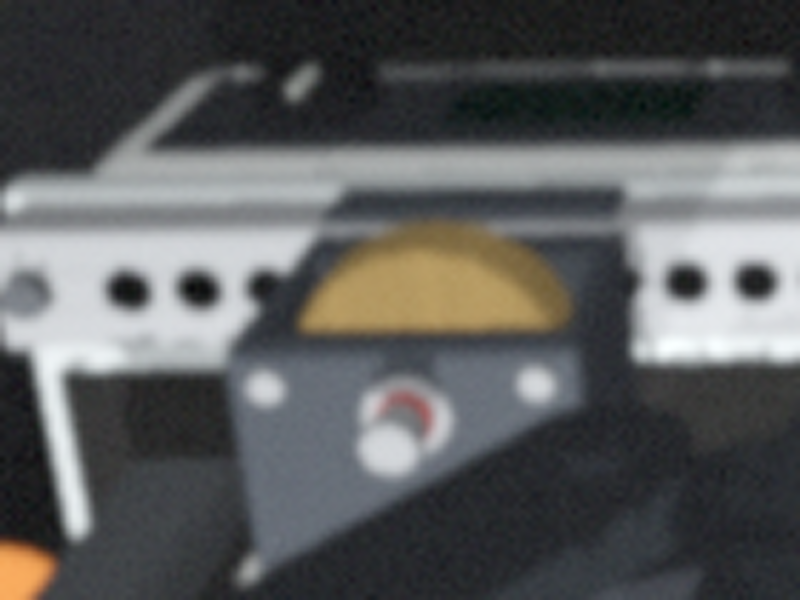

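The red band is just showing on the stud at (405,410), and no mark is visible, so the wheel is between about 10.1 and 11 rad. One more stroke, then another look.

>>> {"op": "arm_command", "data": {
  "rows": [
    [0,-3.5,-4.5,0,0.005,0,0],
    [0,-3.2,-5,-0.01,0.005,0,0],
    [0.5,-1.4,-3,-0.01,0,0,0],
    [1.3,0,-0.2,0,0,0,0],
    [0.6,0.2,0,0,0,0,0]
  ]
}}

```text
t: 24.5
eef_pos: [0.4666, -0.3449, 0.0516]
ee_rot: [0.526, -0.523, -0.474, 0.475]
wrist_force: [-0.1, 0.5, 0.2]
gripper_width: -0.0001
```

>>> {"op": "arm_command", "data": {
  "rows": [
    [0.4,0.1,0,0,0,0,0],
    [0.5,0,0,0,0,0,0],
    [0.3,-0.4,0,0,0,0,0],
    [0.15,-0.45,0.04,0,0,0,0],
    [0.15,-0.45,0.04,0,0,0,0],
    [0.15,-0.45,0.04,0,0,0,0],
    [0.15,-0.45,0.04,0,0,0,0]
  ]
}}

```text
t: 25.38
eef_pos: [0.4789, -0.3641, 0.055]
ee_rot: [0.529, -0.519, -0.472, 0.478]
wrist_force: [-4.5, 1.9, 0.7]
gripper_width: 0.0002
```

>>> {"op": "arm_command", "data": {
  "rows": [
    [-2,1,1,0,0,0,0],
    [-1,5,5,0,-0.01,0,0],
    [-1,4.5,5,0,0,0,0],
    [0,1.5,3,0,0,0,0],
    [0,0,0,0,0,0,0]
  ]
}}

```text
t: 26.0
eef_pos: [0.4387, -0.2519, 0.1913]
ee_rot: [0.526, -0.524, -0.473, 0.474]
wrist_force: [-0.8, -0.3, -0.9]
gripper_width: -0.0002
```

```bash
python3 mark.py w9 .1235
```

```text
9.95807781252788 t 26.0 [ 0.4387 -0.2519  0.1913] tilt [-0.003  0.002 -1.   ] yaw 3.04 brass px 337 white 46 mark ang -0.819 0.09
```

The wheel is at about 11.5 rad, already inside the window. One more stroke should bring it nearer to two full turns.

>>> {"op": "arm_command", "data": {
  "rows": [
    [0.3,-3.7,-4.7,0,0.005,0.01,0],
    [0.2,-3.7,-5,0,0,0.01,0],
    [0.5,-1.7,-3.2,0,0,0,0],
    [1.2,0,-0.2,0,0,0,0],
    [0.6,0.2,0,0,0,0,0]
  ]
}}

```text
t: 26.68
eef_pos: [0.4643, -0.3466, 0.0522]
ee_rot: [0.525, -0.517, -0.475, 0.481]
wrist_force: [0.9, 0.4, 0.5]
gripper_width: -0.0003
```

>>> {"op": "arm_command", "data": {
  "rows": [
    [0.4,0.1,0,0,0,0,0],
    [0.5,0,0,0,0,0,0],
    [0.3,-0.4,0,0,0,0,0],
    [0.15,-0.45,0.04,0,0,0,0],
    [0.15,-0.45,0.04,0,0,0,0],
    [0.15,-0.45,0.04,0,0,0,0],
    [0.15,-0.45,0.04,0,0,0,0]
  ]
}}

```text
t: 27.55
eef_pos: [0.4784, -0.366, 0.0562]
ee_rot: [0.526, -0.514, -0.474, 0.484]
wrist_force: [-4.4, 1.1, 1.7]
gripper_width: -0.0
```

>>> {"op": "arm_command", "data": {
  "rows": [
    [-2,1,1,0,0,0,0],
    [-1,5,5,0,-0.01,0,0],
    [-1,4.5,5,0,0,0,0],
    [0,1.5,3,0,0,0,0],
    [0,0,0,0,0,0,0]
  ]
}}

```text
t: 28.18
eef_pos: [0.4381, -0.2537, 0.1921]
ee_rot: [0.524, -0.519, -0.475, 0.48]
wrist_force: [0.0, -0.1, -1.1]
gripper_width: 0.0001
```

```bash
python3 mark.py w10 .124
```

```text
8.822861578433475 t 28.175 [ 0.4381 -0.2537  0.1921] tilt [-0.01   0.001 -1.   ] yaw 3.054 brass px 318 white 52 mark ang -0.005 0.09
```

Wheel now at about 12.3 rad, essentially two turns. Next I'll take the hand round to the right side of the block.

>>> {"op": "arm_command", "data": {
  "rows": [
    [0,-5.2,-1.5,0,0,0,0],
    [0,-5.2,-2,0,0,0,0],
    [0,-4.6,-2,0,0,0,0],
    [3,-0.5,-0.6,0,-0.005,0,0],
    [2.5,0,0,0,-0.005,0,0],
    [0.5,0,0,0,0,0,0]
  ]
}}

```text
t: 28.98
eef_pos: [0.4914, -0.4201, 0.1185]
ee_rot: [0.527, -0.519, -0.473, 0.477]
wrist_force: [0.0, -0.4, 1.0]
gripper_width: -0.0001
```

>>> {"op": "arm_command", "data": {
  "rows": [
    [1,0.5,0,0,0,0,0],
    [0.3,0,-1.5,0,0,0,0],
    [0,0,-1.5,0,0,0,0],
    [0,0,-1,0,0,0,0]
  ]
}}

```text
t: 29.48
eef_pos: [0.5027, -0.4151, 0.0747]
ee_rot: [0.528, -0.519, -0.473, 0.478]
wrist_force: [0.2, -0.3, -0.3]
gripper_width: 0.0001
```

```bash
python3 - <<'E'
from h import *
s,R=tcp(); print(s['eef_pos'],s['wrist_force'],R[:,1].round(3)); c=cam('wrist')
p,D=save('wrist','w11'); cv2.imwrite('pics/w11b.png',cv2.resize(p[180:420,120:440,::-1],(800,600),interpolation=cv2.INTER_CUBIC))
E
```

```text
[ 0.50273286 -0.41509222  0.07471548] [ 0.22736859 -0.29039582 -0.3209898 ] [-0.014  0.005 -1.   ]
```

View pics/w11b.png

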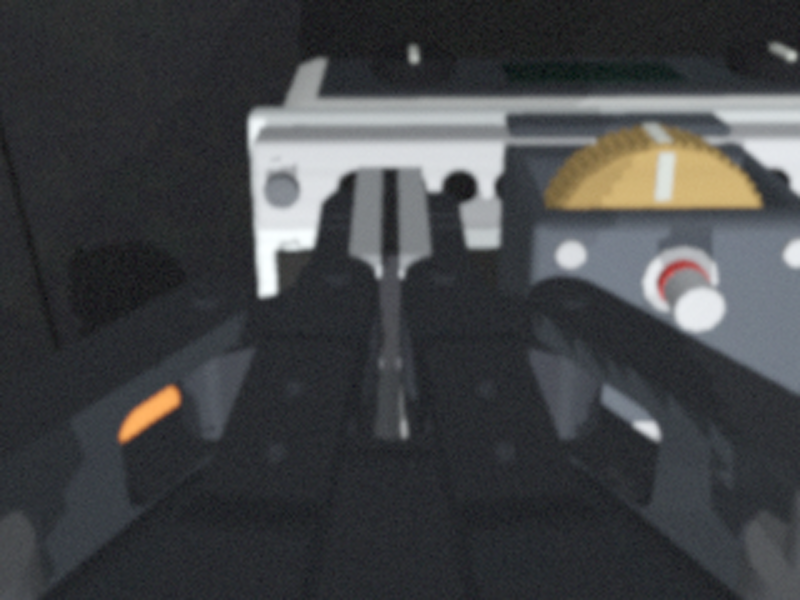

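The finger is over the rail at (390,170), right of the block with a clear gap. The red band on the stud shows clearly. I'll check the linkage height before lowering the last bit.

```bash
python3 - <<'E'
from h import *
c=cam('wrist'); D=np.load('pics/w11.npy')
for n,u,v in [('tipL',370,178),('tipR',412,178),('flank',448,205),('knuckle',545,300),('knuckle2',600,330),('far',720,400),('finger',440,270),('block',620,240),('blockedge',540,225)]:
    print(n,dep(c,120+u/2.5,180+v/2.5,D).round(4))
E
```

```text
tipL [ 0.4913 -0.4186  0.1215]
tipR [ 0.4922 -0.4103  0.1215]
flank [ 0.4965 -0.4039  0.1258]
knuckle [ 0.4927 -0.3929  0.1644]
knuckle2 [ 0.4939 -0.3869  0.1704]
far [ 0.4952 -0.3764  0.1832]
finger [ 0.4905 -0.4072  0.1579]
block [ 0.5024 -0.3733  0.134 ]
blockedge [ 0.4988 -0.3875  0.1324]
```

>>> {"op": "arm_command", "data": {
  "rows": [
    [0,0,-0.7,0,-0.01,0,0],
    [0.1,0.8,0,0,0,0,0]
  ]
}}

```text
t: 29.78
eef_pos: [0.502, -0.4074, 0.0655]
ee_rot: [0.527, -0.521, -0.475, 0.475]
wrist_force: [-0.5, 0.2, -0.1]
gripper_width: 0.0001
```

>>> {"op": "arm_command", "data": {
  "rows": [
    [0.03,0.4,0,0,0,0,0],
    [0.03,0.4,0,0,0,0,0]
  ]
}}

```text
t: 30.02
eef_pos: [0.5031, -0.4004, 0.0663]
ee_rot: [0.526, -0.522, -0.474, 0.475]
wrist_force: [0.7, -8.8, -4.9]
gripper_width: -0.0003
```

>>> {"op": "arm_command", "data": {
  "rows": [
    [0.04,0.5,0,0,0,0,0],
    [0.04,0.5,0,0,0,0,0]
  ]
}}

```text
t: 30.28
eef_pos: [0.5034, -0.3953, 0.0669]
ee_rot: [-0.525, 0.525, 0.472, -0.476]
wrist_force: [1.6, -7.2, -5.6]
gripper_width: -0.0001
```

>>> {"op": "arm_command", "data": {
  "rows": [
    [0.04,0.6,-0.05,0,0,0,0],
    [0.04,0.6,-0.05,0,0,0,0],
    [0.04,0.6,-0.05,0,0,0,0],
    [0.04,0.6,-0.05,0,0,0,0],
    [0.04,0.6,-0.05,0,0,0,0]
  ]
}}

```text
t: 30.9
eef_pos: [0.5053, -0.3787, 0.0672]
ee_rot: [-0.521, 0.534, 0.466, -0.476]
wrist_force: [0.8, -7.7, -4.2]
gripper_width: 0.0004
```

>>> {"op": "arm_command", "data": {
  "rows": [
    [0.05,0.6,-0.05,0,0,0,0],
    [0.05,0.6,-0.05,0,0,0,0]
  ]
}}

```text
t: 31.15
eef_pos: [0.506, -0.372, 0.0673]
ee_rot: [-0.519, 0.537, 0.464, -0.476]
wrist_force: [0.6, -7.9, -3.1]
gripper_width: -0.0002
```

>>> {"op": "arm_command", "data": {
  "rows": [
    [0.05,0.6,-0.05,0.01,0,0,0],
    [0.05,0.6,-0.05,0.01,0,0,0],
    [0.05,0.5,-0.05,0.01,0,0,0]
  ]
}}

```text
t: 31.52
eef_pos: [0.5068, -0.362, 0.067]
ee_rot: [-0.525, 0.533, 0.468, -0.47]
wrist_force: [0.2, -8.3, -3.4]
gripper_width: 0.0002
```

>>> {"op": "arm_command", "data": {
  "rows": [
    [0.05,0.5,-0.05,0.01,0,0,0]
  ]
}}

```text
t: 31.65
eef_pos: [0.5069, -0.3596, 0.0669]
ee_rot: [-0.528, 0.532, 0.469, -0.468]
wrist_force: [0.5, -7.5, -3.2]
gripper_width: -0.0002
```

>>> {"op": "arm_command", "data": {
  "rows": [
    [0.05,0.5,-0.05,0.01,0,0,0]
  ]
}}

```text
t: 31.78
eef_pos: [0.5072, -0.3571, 0.0668]
ee_rot: [-0.53, 0.53, 0.471, -0.465]
wrist_force: [0.0, -7.0, -3.0]
gripper_width: -0.0001
```

>>> {"op": "arm_command", "data": {
  "rows": [
    [0.05,0.4,-0.05,0.005,0,0,0]
  ]
}}

```text
t: 31.9
eef_pos: [0.5073, -0.3557, 0.0668]
ee_rot: [0.531, -0.53, -0.471, 0.464]
wrist_force: [0.1, -7.0, -1.8]
gripper_width: -0.0004
```

>>> {"op": "arm_command", "data": {
  "rows": [
    [0.05,0.5,0,0,0,0,0],
    [0.05,0.5,0,0,0,0,0]
  ]
}}

```text
t: 32.15
eef_pos: [0.5074, -0.3529, 0.0673]
ee_rot: [-0.529, 0.534, 0.468, -0.465]
wrist_force: [2.1, -17.1, -11.3]
gripper_width: -0.0002
```

>>> {"op": "arm_command", "data": {
  "rows": [
    [0.05,0.5,0,0,0,0,0]
  ]
}}

```text
t: 32.28
eef_pos: [0.5074, -0.3532, 0.0674]
ee_rot: [-0.528, 0.537, 0.465, -0.465]
wrist_force: [3.1, -17.7, -10.2]
gripper_width: 0.0002
```

>>> {"op": "arm_command", "data": {
  "rows": [
    [0.05,0.5,0,0,0,0,0]
  ]
}}

```text
t: 32.4
eef_pos: [0.5073, -0.3537, 0.0676]
ee_rot: [-0.527, 0.54, 0.463, -0.465]
wrist_force: [3.6, -15.5, -8.5]
gripper_width: 0.0002
```

>>> {"op": "arm_command", "data": {
  "rows": [
    [0.05,0.5,0,0,0,0,0]
  ]
}}

```text
t: 32.52
eef_pos: [0.5073, -0.3541, 0.0679]
ee_rot: [-0.526, 0.543, 0.461, -0.465]
wrist_force: [2.3, -14.9, -8.0]
gripper_width: -0.0001
```

The force jumped to 17 N and motion stopped, so this is the end stop. I'll withdraw and check.

>>> {"op": "arm_command", "data": {
  "rows": [
    [0,-0.8,0,0.02,0,0,0],
    [0,-0.4,2,0.01,0,0,0],
    [-1,0,4,0,0,0,0],
    [-3,0,4,0,0,0,0],
    [-4,-1,3,0,0,0,0],
    [-2,-2,0,0,0,0,0],
    [0,0,0,0,0,0,0]
  ]
}}

```text
t: 33.4
eef_pos: [0.4055, -0.3972, 0.2047]
ee_rot: [-0.534, 0.535, 0.469, -0.457]
wrist_force: [-0.0, -0.2, -0.2]
gripper_width: 0.0002
```

```bash
python3 - <<'E'
from h import *
s,R=tcp(); print(s['t'],s['eef_pos'],s['wrist_force'])
p,D=save('side','s12'); t,DT=save('top','t12')
q=p[260:345,255:345,::-1]; r=t[175:250,310:390,::-1]
cv2.imwrite('pics/e.png',np.hstack([cv2.resize(r,(400,375),interpolation=cv2.INTER_CUBIC),cv2.resize(q,(400,378),interpolation=cv2.INTER_CUBIC)[:375]]))
# brass centroid and block in top, before/after
c=cam('top')
for n in('top0','t12'):
    h=cv2.cvtColor(cv2.imread(f'pics/{n}.png'),cv2.COLOR_BGR2HSV)[220:245,325:385].astype(int)
    m=(h[...,0]>10)&(h[...,0]<30)&(h[...,1]>110)&(h[...,2]>70); y,x=np.nonzero(m); print(n,m.sum(), onz(c,325+x.mean(),220+y.mean(),.12).round(4) if m.any() else '')
E
```

```text
33.4 [ 0.40551771 -0.39722829  0.20471324] [-0.02411786 -0.19479709 -0.17565772]
top0 23 [ 0.4988 -0.3574  0.12  ]
t12 20 [ 0.5027 -0.3095  0.12  ]
```

View pics/e.png

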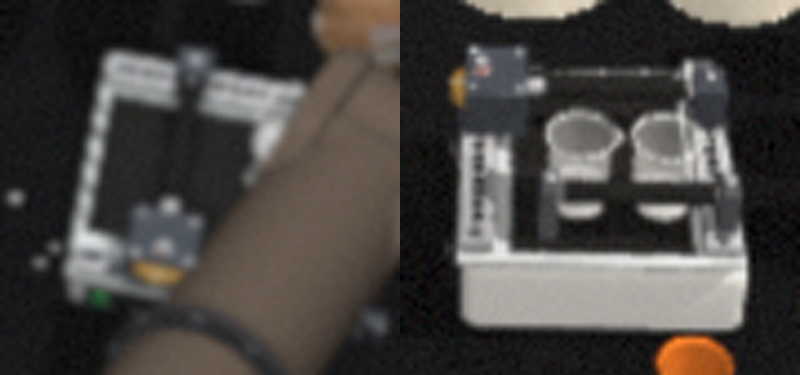

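The top view shows the block moved left and the bar clear of the beakers. The side view shows both beakers upright where they were, and the red band visible. One numeric wrist check for travel and wheel angle.

```bash
sed "s/A=np.array(.*); psi/A=np.array([.5152,-.3125]); psi/; s/abs(q\[1\]+.362)/abs(q[1]+.3125)/" mark.py > mark2.py; python3 mark2.py w13 .124; python3 - <<'E'
from h import *
c=cam('wrist')
p=cv2.imread('pics/w13.png');D=np.load('pics/w13.npy');h=cv2.cvtColor(p,cv2.COLOR_BGR2HSV).astype(int)
m=(h[...,0]>10)&(h[...,0]<30)&(h[...,1]>85)&(h[...,2]>90); P=[]
for v,u in zip(*np.nonzero(m)):
    q=dep(c,u,v,D)
    if abs(q[2]-.124)<.006 and abs(q[0]-.503)<.02 and -.36<q[1]<-.26: P.append(q)
P=np.array(P); print(len(P),P.min(0),P.max(0))
# beakers before/after, side view change
a=cv2.imread('pics/side0.png').astype(int)[282:312,284:330];b=cv2.imread('pics/s12.png').astype(int)[282:312,284:330]
print('beaker region mean diff',np.abs(a-b).mean())
E
```

```text
8.27258453559179 t 33.5 [ 0.4078 -0.3949  0.2046] tilt [ 0.015  0.011 -1.   ] yaw 3.004 brass px 295 white 49 mark ang 0.046 0.1
417 [ 0.49429655 -0.33284973  0.11809679] [ 0.5100807  -0.29126817  0.12990346]
beaker region mean diff 13.806038647342994
```

```bash
python3 -c "
from rig import robot
print(robot.hand_in())"
```

```text
the job is handed in; nothing more can be done
None
```

I loosened the lock wheel to about two turns and pushed the block left to its end stop, so the beakers are free. I used the closed fingertip only, and the job is handed in at about 33.5 s of the 70 s allowed.

**Last checks:**
- **Wheel:** its white mark puts it at about 12.3 rad from where it started, and the red band shows on the stud.
- **Block:** the wheel's centre shifted about 50 mm in the wrist camera and 48 mm in the coarser top view. At the stop, the push force rose from 7 to about 17 N and motion ceased.
- **Beakers:** in the side view both stand upright where they were. I compared these by eye. A pixel difference over that area was no use, because the bar behind them had moved.
- **Hand:** clear of everything, with about zero wrist force. I did not measure the bystander objects again, but the hand went near none of them.

**What disagreed:** the real fingertip sat 42 to 45 mm above the reported TCP in both the side and wrist cameras. My first approach therefore passed harmlessly over the wheel, coming within about 1 mm of the pinch zone by the reported pose. I then corrected the height.

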